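# Pop the push-to-open lid of the small bamboo box and fold it back

## Task

Get the smaller of the two bamboo boxes standing open: press its closed lid down near the front edge so that the push catch lets go, take your finger away so that the lid springs ajar by itself, then push the lid up and all the way back with a fingertip until it stays open, leaning back past upright. Do not shove or lift either box, leave the larger box shut, and leave the bell, tumbler, hole punch, pencil tray and tape roll where they are.

Things in the scene. Friction and masses are not known exactly. Their poses are not given: they have to be found in the camera images.
- small_box: The box to open: loose plain bamboo box of about 1 kg, 100 mm deep (its x) x 120 mm wide (its y) x 68 mm tall with the lid shut. Origin: centre of its underside; x points to the back, the hinge side; its front faces the robot, turned at most 0.3 rad either way. Flat lid without knob or handle, two brass hinges at the back. The other box is alike but larger.
- small_lid (a joint): Hinge angle of the small box's lid, rad: 0 shut, grows as the front edge rises, stop at 1.85. Pressed (about 4 N near the front edge) it gives to a stop at -0.05; the catch lets go at about -0.015. When the finger then leaves, a spring lifts it to about 0.53, where it stays. Beyond that only its weight and a damper resist: it sinks back to 0.53 if let go before upright, stays open beyond 1.6.
- small_press (a point): On the lid's top face, centre of the small inlaid wooden dot of 16 mm, 14 mm behind the front edge, midway across: the place to press; it can go down 5 mm. Moves with the lid.
- small_edge (a point): Middle of the lower front edge of the small box's lid, a flat board 100 x 120 mm (the whole top of the box), 8 mm thick, about 90 g. 100 mm from the hinge line; 7 mm above the front wall when shut, about 50 mm higher when ajar. About 1 N here swings the ajar lid. Moves with the lid.
- small_hinge (a point): Middle of the hinge line of the small box, which runs along the box's y, 60 mm above the desk, at the lower back edge of the lid. Axes as the box.
- large_box: The larger bamboo box, to stay shut: loose, 140 mm deep x 190 mm wide x 83 mm tall, built alike with the same kind of push lid. Origin: centre of its underside.
- large_lid (a joint): Hinge angle of the larger box's lid in rad: 0 shut; it springs open in the same way if pressed.
- bell: Chrome desk bell, loose, 84 mm across, 56 mm tall, stands between the boxes. Origin: centre of its underside.
- tumbler: Frosted glass tumbler, loose, 72 mm across, 105 mm tall. Origin: centre of its underside.
- punch: Red hole punch with a press lever, loose, about 125 x 52 x 72 mm. Origin: centre of its underside.
- pencil_tray: Walnut pencil tray, loose, 240 x 75 x 24 mm, behind the boxes. Origin: centre of its underside.
- tape_roll: Roll of clear tape lying flat, loose, 60 mm across, 19 mm tall. Origin: centre of its underside.
Things that resemble listed ones, but are neither listed nor needed, are in the scene too. What is shaped like the small_box but pink, purple or turquoise is not meant.

How it is judged:
On the way, in this order (a step that is already met when the one before it is completed fails the run):
1. the small box's lid is pressed in by the fingers (value of joint small_lid below -0.008 rad and contact force between the fingers and small_lid above 0.5 N), for 0.02 s.
2. the lid has sprung ajar and stands there untouched (value of joint small_lid between 0.35 and 0.8 rad and contact force between the fingers and small_lid below 0.1 N), for 0.2 s.
At the end, for the whole second after the job is handed in: The small box's lid leans back past upright (hinge beyond 1.6 rad) and is all but still (under 0.3 rad/s); the small box stands level (within 0.05 rad) and within 40 mm of where it was; the larger box is shut (under 0.1 rad) and within 40 mm of where it was (value of joint small_lid above 1.6 rad and velocity of joint small_lid between -0.3 and 0.3 rad/s and distance of each of small_box, large_box from where it was at the start of the episode below 0.04 m and angle between small_box's own z axis and vertical below 0.05 rad and value of joint large_lid below 0.1 rad); the robot touches nothing.
It fails at once if the larger box's lid sprang open (value of joint large_lid above 0.1 rad).
It fails at once if the small box was shoved more than 40 mm, tipped or lifted off the desk (distance of small_box from where it was at the start of the episode above 0.04 m or height (world z) of small_box above 0.012 m or angle between small_box's own z axis and vertical above 0.2 rad).
It fails at once if the larger box was shoved more than 40 mm or lifted (distance of large_box from where it was at the start of the episode above 0.04 m or height (world z) of large_box above 0.012 m).
It fails at once if the bell, tumbler, hole punch, pencil tray or tape roll was moved more than 25 mm (distance of any of bell, tumbler, punch, pencil_tray, tape_roll from where it was at the start of the episode above 0.025 m).
It also fails if it takes over 45 s, if anything falls off the work surface, if the arm or the gripper's body presses on something with over 40 N, if the wrist force passes 120 N, or if a joint passes its speed limit or range.

## Robot

A 7-joint arm with a two-finger parallel gripper is mounted at the origin on the work surface. World frame = base frame: x ahead of the robot, y to its left, z up, the work surface at z = 0. Lengths are in m, angles in rad, forces in N, time in s.
With the tool pointing down it reaches from about 0.425 to 0.95 m from the base axis. Payload 4.7 kg.
Tool frame: the origin (TCP) lies at the very end of the fingers, on their centre line; the grasp point (between the pads) lies 19 mm behind it; z points along the fingers, y is the direction in which the jaws open and shut (so a half turn about z gives the same grasp; the last joint's range is limited). The gripper opens to 85 mm and grips with 20 to 120 N. Pads are 22 mm wide; open, the fingers measure 114 mm over their backs; the gripper's body (76 mm by 85 mm) begins 54 mm behind the grasp point. The pads swing forward as they close: fully open they stand 13 mm farther back than shut.
Start: joints at [1.095, 0.469, -0.049, 1.532, 0.024, 1.141, -0.082], TCP at [0.292, -0.609, 0.231] pointing down, gripper open.
Joint ranges: [-2.59, 2.59], [-0.33, 1.99], [-1.39, 1.29], [0.1, 2.45], [-1.04, 4.18], [0.21, 1.99], [-2.66, 2.66]. Speed limits (rad/s): [2.57, 2.57, 3.14, 3.14, 3.14, 3.14, 3.14].

## Interface

Orientations are given as a unit quaternion [x, y, z, w].
In Python, from station import r gives the robot as it stands.
- The arm moves only by the tool send_rows, never from a script. Its argument "steps" is a list of rows, each an object of numbers: "dx", "dy", "dz": the shift along the tool's x, y, z as a fraction of full scale; "ax", "ay", "az": the turn, a rotation vector about the tool's x, y, z as a fraction of full scale; "hand": the finger opening in mm, from 0 to 85.4. In form: [{"dx": .., "dy": .., "dz": .., "ax": .., "ay": .., "az": .., "hand": ..}, ...]. A call has exactly 8 rows; each row is the pose to reach, as a shift and turn from the pose commanded when the call began, along the tool's axes at that moment; what a row does not reach only later rows make up. Full scale, the value 1, is 0.2 m for a shift and 45 degrees for a turn. A row lasts 1/8 s, in which the tool goes at most 62.5 mm and 10.7 degrees, less where a joint would pass 70% of its speed; a pose out of reach is approached as far as the arm can. A call with a number of a shift or a turn outside -1 to 1 is refused whole. A call with a gripper value outside its range is refused whole. The fingers move at their own pace and stop on an object; "squeeze" is the grip in N (left out, the last holds). Time passes only in rows, so rows that repeat a pose let the fingers close, or fill a call up. It gives the time, the measured TCP pose, the force and the opening at its end, in the units of the state.
- r.state(): the state, without advancing time (a new reading comes with each control period).
- r.grab_frame(name): name is "side" or "top"; returns (picture, depth): 384x512x3 uint8, red, green, blue; 384x512 float32, m along the optical axis (not along the pixel's ray), 0 where there is no reading.
- r.camera_params(name): a dict with "camera_matrix" (3x3 intrinsics, pixels), "distortion" ([k1, k2, p1, p2, k3] as OpenCV has them; the pictures are not rectified), "R" (3x3) and "t" (3): a world point X has camera coordinates R X + t. Camera axes: x right, y down, z forward; pixel columns grow to the right and rows downward; lengths in m; the calibration is good to about 2 mm. A picture is of the moment at which its call begins. camera_params takes no time and is no camera call.
- r.job_done(): hands the job in, once; it reports no verdict.
Trained networks look in the newest picture that a camera, given by its name, has taken for a name from the list of things; names that differ only in an ending like _2 or _b are one class to them, and where a whole thing is asked for, a point or a joint stands for the part that bears it (a point fixed in the world has none). Each returns a list of dicts, best first, with "score" (0 to 1); they miss things now and then, are a little off and sometimes report something else, mostly with a low value. They report only what shows in the picture. A call takes as long as a camera call. They do not tell look-alikes from the thing itself.
- r.find_in(camera, query): "point" ([x, y, z] in m, in world coordinates, good to about 4 mm: the middle of the surface that is visible of it).
- r.cut_out(camera, query): "mask" (384x512 bool, what is visible of it).
The state is a dict: "t": time; "joint_pos": joint angles; "joint_velocities": joint speeds; "joint_efforts": joint torques, N m; "tool_pos": TCP position; "orientation": TCP orientation; "contact_force": force on the tool from outside, world axes, zero at the start; "moment": the same for the moment, N m; "grip_width": opening from 0.0 (shut) to 1.0 (fully open).
Only numpy, scipy, OpenCV 4.12 (cv2) and the standard library are available. Lean on these libraries where they do the work, as an engineer would, in place of code of your own. Each camera call takes 0.05 s, during which the arm holds its last target.

## Working session

There is one attempt and no reset: what is moved stays moved. The work goes in short steps, Python scripts to look and compute and a tool call to move; the robot and the scene stay as the last step left them, time stands still between calls to the robot, and variables do not carry over. Pictures are saved under pics/ and viewed, and the job is handed in when it is done.

Besides the shell and the picture viewer there is one more tool, called after "Emit:" as name([rows], argument=value, ...), one row to a line, values as JSON. send_rows: Moves the arm, as the interface text tells. Its arguments: {"type":"object","properties":{"steps":{"type":"array"},"squeeze":{"type":"number"}},"required":["steps"]}

```bash
mkdir -p pics; ls
python3 - <<'E'
from station import r
import cv2,numpy as np
print(r.state())
for n in ("side","top"):
    p,d=r.grab_frame(n); cv2.imwrite(f"pics/{n}0.png",p[:,:,::-1]); np.save(f"{n}0.npy",d)
    c=r.camera_params(n); print(n,c)
    for q in ("small_box","small_press","large_box","small_hinge","bell","tumbler","punch","pencil_tray","tape_roll"):
        print(q,[(np.round(x["point"],3).tolist(),round(x["score"],2)) for x in r.find_in(n,q)])
print(r.state()["t"])
E
```

```text
pics
{'t': 0.0, 'joint_pos': array([ 1.09510992,  0.46947154, -0.04856932,  1.53371067,  0.02405132,
        1.1410018 , -0.08231427]), 'joint_velocities': array([-0.00028842,  0.00119499, -0.00181637, -0.00202253,  0.00025787,
        0.00161073,  0.00051128]), 'joint_efforts': array([ 2.31962922e-04, -5.10299027e+01, -4.65438422e-02, -2.37710756e+01,
        1.07076202e-02,  7.53799657e-03,  4.86848364e-05]), 'tool_pos': array([ 0.29139708, -0.60820185,  0.23023395]), 'orientation': array([ 9.75153665e-01,  2.21527250e-01, -2.42830511e-04, -9.74211946e-04]), 'contact_force': array([-0.73635522, -0.89971566, -0.20341494]), 'moment': array([ 0.00755435, -0.00693005,  0.00703766]), 'grip_width': 0.9991766457052685}
side {'camera_matrix': array([[373.71216312,   0.        , 252.38535484],
       [  0.        , 373.71216312, 192.53466852],
       [  0.        ,   0.        ,   1.        ]]), 'distortion': array([-0.01821128,  0.        ,  0.        ,  0.        ,  0.        ]), 'R': array([[-0.99601203, -0.08875948, -0.00904354],
       [-0.05280046,  0.66811814, -0.7421794 ],
       [ 
[... 1420 characters left out ...]
0.049, 0.066], 0.88), ([0.295, 0.26, 0.069], 0.8), ([0.325, -0.406, 0.068], 0.72), ([0.527, -0.193, 0.07], 0.67)]
small_press [([0.326, -0.409, 0.071], 0.8), ([0.344, 0.053, 0.071], 0.77), ([0.337, -0.189, 0.064], 0.73), ([0.523, -0.192, 0.068], 0.58)]
large_box [([0.524, 0.212, 0.083], 0.78)]
small_hinge [([0.324, -0.403, 0.065], 0.95), ([0.518, -0.19, 0.068], 0.86), ([0.294, 0.255, 0.068], 0.74), ([0.338, 0.051, 0.069], 0.65), ([0.33, -0.191, 0.067], 0.55)]
bell [([0.516, -0.014, 0.034], 0.77)]
tumbler [([0.532, -0.458, 0.067], 0.92)]
punch [([0.478, 0.466, 0.059], 0.83)]
pencil_tray [([0.821, 0.023, 0.006], 0.76), ([0.521, 0.21, 0.084], 0.64)]
tape_roll [([0.656, 0.006, 0.017], 0.79)]
1.0
```

View pics/side0.png

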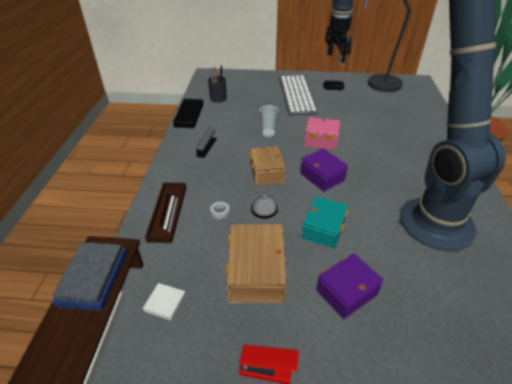

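View pics/top0.png

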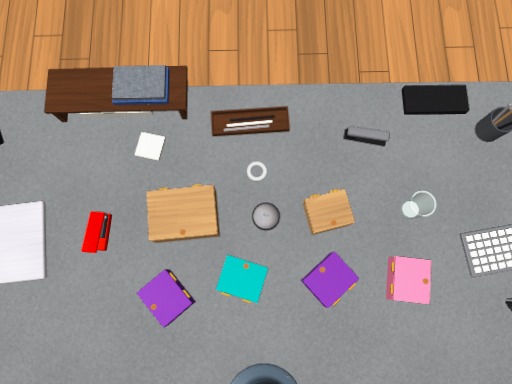

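```bash
cat > h.py <<'E'
from station import r
import numpy as np, cv2
def proj(n,X):
    c=r.camera_params(n); X=np.atleast_2d(X).astype(float)
    return cv2.projectPoints(X,cv2.Rodrigues(c["R"])[0],c["t"],c["camera_matrix"],c["distortion"])[0][:,0]
def cloud(n,d):
    c=r.camera_params(n); h,w=d.shape
    u,v=np.meshgrid(np.arange(w),np.arange(h))
    p=cv2.undistortPoints(np.stack([u,v],-1).reshape(-1,1,2).astype(float),c["camera_matrix"],c["distortion"])[:,0]
    P=np.c_[p,np.ones(len(p))]*d.reshape(-1,1)
    return ((P-c["t"])@c["R"]).reshape(h,w,3)
E
python3 - <<'E'
from h import *
for n in("side","top"):
    print(n,proj(n,[[0.291,-.608,.231],[0.291,-.608,.3],[0,0,0],[0,0,.1]]).round(1).tolist())
    d=np.load(f"{n}0.npy");C=cloud(n,d)
    for (u,v) in ([(338,57),(338,45),(338,35),(440,240),(267,160),(264,207),(220,210),(260,320)] if n=="side" else [(264,378),(325,211),(266,216),(256,162),(300,250)]):
        print((u,v),C[v,u].round(3),d[v,u])
s=cv2.imread("pics/side0.png"); cv2.imwrite("pics/s_arm.png",cv2.resize(s[0:260,300:512],None,fx=3.7,fy=2.3*1))
cv2.imwrite("pics/s_crop.png",cv2.resize(s[0:80,290:390],None,fx=7,fy=7))
E
```

```text
side [[334.1, 62.2], [336.6, 44.2], [436.0, 222.7], [447.2, 198.4]]
(338, 57) [ 0.154 -1.518 -0.113] 2.328427
(338, 45) [ 0.29  -0.574  0.31 ] 1.3572423
(338, 35) [ 0.292 -0.593  0.339] 1.3527036
(440, 240) [0.016 0.083 0.015] 1.0502977
(267, 160) [ 0.522 -0.182  0.068] 1.2463676
(264, 207) [0.519 0.007 0.033] 1.1304832
(220, 210) [ 0.657 -0.002  0.   ] 1.1687287
(260, 320) [ 0.505  0.359 -0.001] 0.8919835
top [[519.3, 293.4], [538.9, 294.6], [262.9, 403.8], [263.3, 416.0]]
(264, 378) [ 0.071 -0.004  0.017] 1.1027192
(325, 211) [ 0.522 -0.186  0.074] 1.1377622
(266, 216) [ 0.516 -0.02   0.041] 1.1678253
(256, 162) [0.685 0.006 0.017] 1.2248291
(300, 250) [ 0.419 -0.118  0.   ] 1.1892145
```

View pics/s_crop.png

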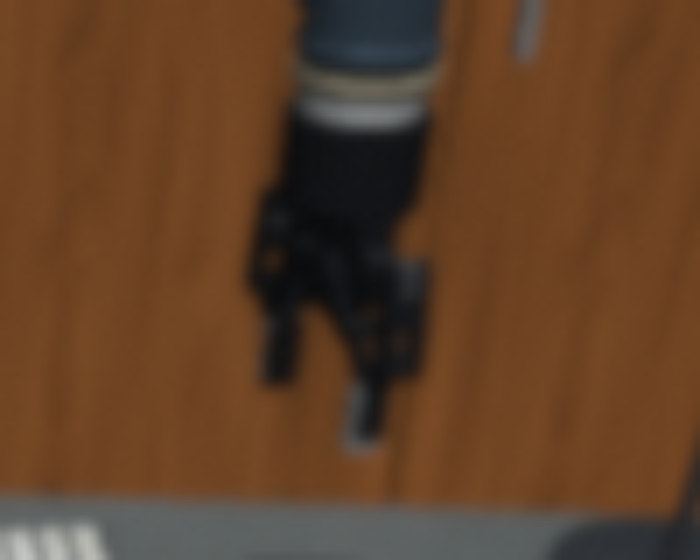

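Run:
```python
from h import *
d=np.load("top0.npy");C=cloud("top",d)
ms=r.cut_out("top","small_box")
for m in ms:
    P=C[m["mask"]]; print(m["score"],np.median(P,0).round(3),m["mask"].sum())
m=[m for m in ms if np.hypot(*(np.median(C[m["mask"]],0)[:2]-[.523,-.19]))<.03][0]["mask"]
im=cv2.imread("pics/top0.png")
c=r.camera_params("top")
# intersect mask contour pixels with plane z=.068, using top-face pixels by height
top=m&(C[:,:,2]>.055)
ys,xs=np.nonzero(top)
p=cv2.undistortPoints(np.c_[xs,ys].astype(float)[:,None],c["camera_matrix"],c["distortion"])[:,0]
R,t=c["R"],c["t"];o=-R.T@t;D=np.c_[p,np.ones(len(p))]@R
Z=.068
X=o+D*((Z-o[2])/D[:,2])[:,None]
rect=cv2.minAreaRect(X[:,:2].astype(np.float32)*1000); print("rect",rect, "medz",np.median(C[top][:,2]))
hsv=cv2.cvtColor(im,cv2.COLOR_BGR2HSV)
cr=im[170:250,285:375]; cv2.imwrite("pics/box.png",cv2.resize(cr,None,fx=7,fy=7,interpolation=cv2.INTER_CUBIC))
b=cv2.boxPoints(rect)/1000; print(b.round(3).tolist())
for s in("top","side"): print(s,proj(s,np.c_[b,np.full(4,.068)]).round(1).tolist())
s=cv2.imread("pics/side0.png")
cv2.imwrite("pics/boxs.png",cv2.resize(s[135:195,240:300],None,fx=9,fy=9,interpolation=cv2.INTER_CUBIC))
```

```text
0.77 [ 0.522 -0.195  0.067] 1667
0.74 [0.34  0.053 0.067] 1613
0.63 [ 0.334 -0.189  0.067] 1753
0.56 [ 0.328 -0.407  0.067] 1881
rect ((527.8351440429688, -196.9366455078125), (105.32731628417969, 121.85144805908203), 13.515936851501465) medz 0.06750110685990403
[[0.4620000123977661, -0.15000000596046448], [0.4909999966621399, -0.2680000066757202], [0.5929999947547913, -0.24400000274181366], [0.5649999976158142, -0.125]]
top [[313.1, 232.6], [354.6, 221.6], [343.7, 186.2], [302.8, 196.8]]
side [[284.6, 166.7], [277.3, 145.4], [247.5, 148.2], [252.6, 169.9]]
```

View pics/box.png

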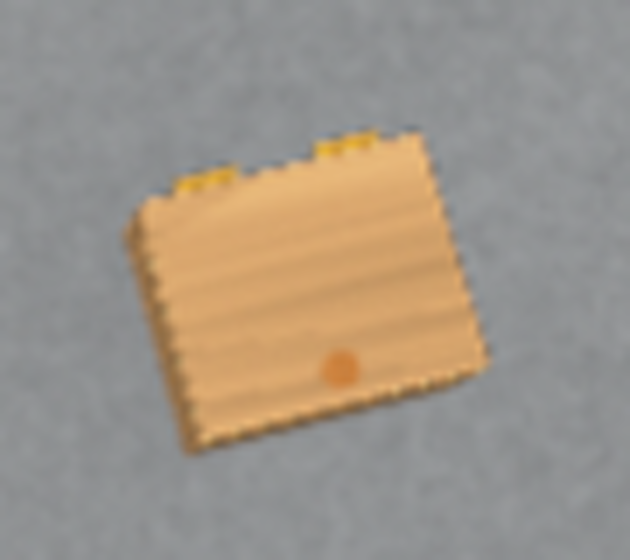

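View pics/boxs.png

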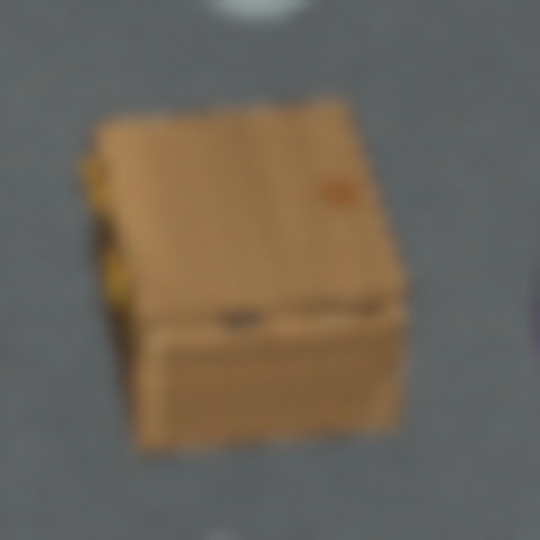

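```bash
cat >> h.py <<'E'
def unp(n,uv,Z):
    c=r.camera_params(n);uv=np.array(uv,float).reshape(-1,1,2)
    p=cv2.undistortPoints(uv,c["camera_matrix"],c["distortion"])[:,0]
    R,t=c["R"],c["t"];o=-R.T@t;D=np.c_[p,np.ones(len(p))]@R
    return o+D*((Z-o[2])/D[:,2])[:,None]
E
python3 - <<'E'
from h import *
a=np.array([[150,200],[422,135],[488,362],[195,440],[341,368]])/7+[284.6,169.6]
X=unp("top",a,.068);print(X.round(4).tolist())
print("widths",[np.linalg.norm(X[i]-X[j]).round(4) for i,j in((0,1),(1,2),(2,3),(3,0))], "centre",X[:4].mean(0))
w=X[1]-X[0]+X[2]-X[3]; print("yaw",np.arctan2(w[0],-w[1]))  # right = -y box
b=np.array([[340,190],[98,120],[348,98],[407,280],[150,325]])/9+[239.6,134.6]
Y=unp("side",b,.068);print("side",Y.round(4).tolist())
for yaw in(.2,.22,.24):
    e=np.array([np.cos(yaw),np.sin(yaw)]); print(yaw,X[:4].mean(0)[:2]-.036*e)
E
```

```text
[[0.5607, -0.1345, 0.068], [0.5855, -0.2469, 0.068], [0.4916, -0.2677, 0.068], [0.4627, -0.1483, 0.068], [0.4904, -0.2083, 0.068]]
widths [np.float64(0.1151), np.float64(0.0961), np.float64(0.1229), np.float64(0.0989)] centre [ 0.5251283 -0.1993388  0.068    ]
yaw 0.22747633512439344
side [[0.4881, -0.2082, 0.068], [0.583, -0.2463, 0.068], [0.4874, -0.2684, 0.068], [0.4617, -0.1553, 0.068], [0.5527, -0.122, 0.068]]
0.2 [ 0.4898459 -0.2064909]
0.22 [ 0.48999599 -0.20719507]
0.24 [ 0.49016013 -0.2078961 ]
```

Emit:
send_rows([
  {"dx":0.11,"dy":-0.086,"dz":0,"ax":0,"ay":0,"az":0.035,"hand":0},
  {"dx":0.22,"dy":-0.172,"dz":0,"ax":0,"ay":0,"az":0.07,"hand":0},
  {"dx":0.33,"dy":-0.26,"dz":0,"ax":0,"ay":0,"az":0.105,"hand":0},
  {"dx":0.44,"dy":-0.345,"dz":0,"ax":0,"ay":0,"az":0.14,"hand":0},
  {"dx":0.55,"dy":-0.43,"dz":0,"ax":0,"ay":0,"az":0.175,"hand":0},
  {"dx":0.66,"dy":-0.52,"dz":0,"ax":0,"ay":0,"az":0.21,"hand":0},
  {"dx":0.77,"dy":-0.605,"dz":0,"ax":0,"ay":0,"az":0.245,"hand":0},
  {"dx":0.88,"dy":-0.69,"dz":0,"ax":0,"ay":0,"az":0.283,"hand":0},
], squeeze=30)

```text
t: 2.05
tool_pos: [0.3912, -0.4074, 0.2315]
orientation: [0.994, 0.112, 0.0, 0.0]
contact_force: [1.0, -0.2, 1.0]
grip_width: 0.002
```

```bash
cat >> h.py <<'E'
from scipy.spatial.transform import Rotation as Ro
E_=np.array([.975,.223,0]);L_=np.array([-.223,.975,0])
def to(target,tilt=0.):
    s=r.state();q=Ro.from_quat(s["orientation"]);p=s["tool_pos"]
    z=np.sin(tilt)*E_-np.cos(tilt)*np.array([0,0,1]);y=-L_/np.linalg.norm(L_);x=np.cross(y,z)
    T=Ro.from_matrix(np.c_[x,y,z])
    d=q.inv().apply(np.array(target)-p)/.2; w=(q.inv()*T).as_rotvec()/(np.pi/4)
    print("t",s["t"],"pos",p.round(4),"F",s["contact_force"].round(2),"grip",round(s["grip_width"],3),"z",q.apply([0,0,1]).round(3),"joints",s["joint_pos"].round(2)); print("d",d.round(3),"w",w.round(3))
E
python3 -c "
from h import *
to([.4895,-.208,.10])"
```

```text
t 2.05 pos [ 0.3912 -0.4074  0.2315] F [ 1.04 -0.24  0.97] grip 0.002 z [ 0. -0. -1.] joints [ 0.8   0.29 -0.09  1.8   0.03  1.05 -0.64]
d [ 0.7   -0.863  0.657] w [ 0.    -0.    -0.002]
```

Emit:
send_rows([
  {"dx":0.1,"dy":-0.12,"dz":0,"ax":0,"ay":0,"az":0,"hand":0},
  {"dx":0.22,"dy":-0.26,"dz":0.05,"ax":0,"ay":0,"az":0,"hand":0},
  {"dx":0.35,"dy":-0.42,"dz":0.15,"ax":0,"ay":0,"az":0,"hand":0},
  {"dx":0.5,"dy":-0.6,"dz":0.3,"ax":0,"ay":0,"az":0,"hand":0},
  {"dx":0.62,"dy":-0.76,"dz":0.45,"ax":0,"ay":0,"az":0,"hand":0},
  {"dx":0.7,"dy":-0.863,"dz":0.58,"ax":0,"ay":0,"az":0,"hand":0},
  {"dx":0.7,"dy":-0.863,"dz":0.655,"ax":0,"ay":0,"az":0,"hand":0},
  {"dx":0.7,"dy":-0.863,"dz":0.655,"ax":0,"ay":0,"az":0,"hand":0},
])

```text
t: 3.05
tool_pos: [0.4878, -0.2098, 0.0996]
orientation: [0.994, 0.111, -0.001, -0.0]
contact_force: [-0.1, 0.1, -0.2]
grip_width: -0.004
```

```bash
python3 -c "
from h import *
to([.4895,-.208,.064])
for n in ('side','top'):
    p,d=r.grab_frame(n); cv2.imwrite(f'pics/{n}1.png',p[:,:,::-1])
a=cv2.imread('pics/side1.png')[110:210,200:320];b=cv2.imread('pics/top1.png')[160:280,265:385]
cv2.imwrite('pics/c1.png',np.hstack([cv2.resize(a,(400,333)),cv2.resize(b,(400,400))[:333]]))"
```

```text
t 3.05 pos [ 0.4878 -0.2098  0.0996] F [-0.09  0.09 -0.23] grip -0.004 z [-0.002 -0.    -1.   ] joints [ 0.47  0.4  -0.18  1.99  0.1   0.75 -1.12]
d [ 0.01  -0.007  0.178] w [-0.001  0.003 -0.002]
```

View pics/c1.png

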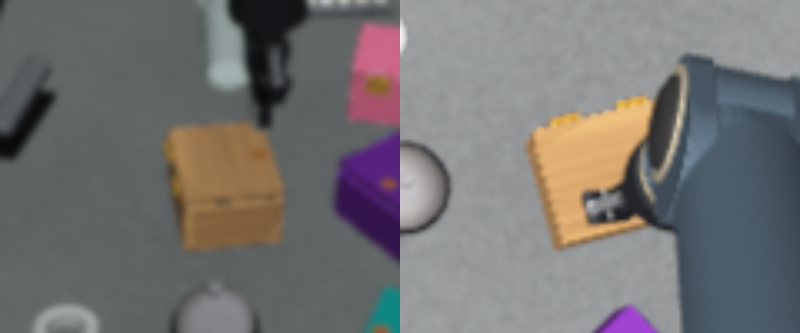

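Emit:
send_rows([
  {"dx":0.01,"dy":-0.007,"dz":0.06,"ax":0,"ay":0,"az":0,"hand":0},
  {"dx":0.01,"dy":-0.007,"dz":0.11,"ax":0,"ay":0,"az":0,"hand":0},
  {"dx":0.01,"dy":-0.007,"dz":0.14,"ax":0,"ay":0,"az":0,"hand":0},
  {"dx":0.01,"dy":-0.007,"dz":0.155,"ax":0,"ay":0,"az":0,"hand":0},
  {"dx":0.01,"dy":-0.007,"dz":0.165,"ax":0,"ay":0,"az":0,"hand":0},
  {"dx":0.01,"dy":-0.007,"dz":0.172,"ax":0,"ay":0,"az":0,"hand":0},
  {"dx":0.01,"dy":-0.007,"dz":0.178,"ax":0,"ay":0,"az":0,"hand":0},
  {"dx":0.01,"dy":-0.007,"dz":0.178,"ax":0,"ay":0,"az":0,"hand":0},
])

```text
t: 4.15
tool_pos: [0.4901, -0.207, 0.0647]
orientation: [0.994, 0.112, -0.0, -0.0]
contact_force: [-3.3, -0.2, 4.2]
grip_width: -0.001
```

```bash
python3 -c "
from h import *
to([.4895,-.208,.063])"
```

```text
t 4.15 pos [ 0.4901 -0.207   0.0647] F [-3.34 -0.23  4.21] grip -0.001 z [-0.001 -0.    -1.   ] joints [ 0.45  0.46 -0.17  2.01  0.12  0.68 -1.14]
d [-0.004  0.004  0.009] w [-0.     0.001 -0.   ]
```

Emit:
send_rows([
  {"dx":0,"dy":0,"dz":-0.15,"ax":0,"ay":0,"az":0,"hand":0},
  {"dx":0,"dy":0,"dz":-0.35,"ax":0,"ay":0,"az":0,"hand":0},
  {"dx":-0.05,"dy":0,"dz":-0.55,"ax":0,"ay":0,"az":0,"hand":0},
  {"dx":-0.15,"dy":0,"dz":-0.7,"ax":0,"ay":0,"az":0,"hand":0},
  {"dx":-0.25,"dy":0,"dz":-0.75,"ax":0,"ay":0,"az":0,"hand":0},
  {"dx":-0.3,"dy":0,"dz":-0.75,"ax":0,"ay":0,"az":0,"hand":0},
  {"dx":-0.3,"dy":0,"dz":-0.75,"ax":0,"ay":0,"az":0,"hand":0},
  {"dx":-0.3,"dy":0,"dz":-0.75,"ax":0,"ay":0,"az":0,"hand":0},
])

```text
t: 5.15
tool_pos: [0.4321, -0.2199, 0.2137]
orientation: [0.994, 0.112, -0.001, -0.001]
contact_force: [0.9, -0.1, -0.4]
grip_width: -0.001
```

```bash
cat > look.py <<'E'
import sys
from h import *
k=sys.argv[1]
for n in ('side','top'):
    p,d=r.grab_frame(n); cv2.imwrite(f'pics/{n}{k}.png',p[:,:,::-1])
a=cv2.imread(f'pics/side{k}.png')[90:210,200:344];b=cv2.imread(f'pics/top{k}.png')[160:280,265:409]
cv2.imwrite(f'pics/c{k}.png',np.hstack([cv2.resize(a,(400,333)),cv2.resize(b,(400,333))]))
E
python3 look.py 2; python3 -c "
from h import *
to([.42,-.22,.20],.5)"
```

```text
t 5.25 pos [ 0.4323 -0.2199  0.2139] F [ 0.54 -0.08 -0.53] grip -0.002 z [-0.001  0.001 -1.   ] joints [ 0.55  0.19 -0.18  1.98  0.04  0.98 -1.  ]
d [-0.06  -0.013  0.07 ] w [-0.001  0.638  0.   ]
```

View pics/c2.png

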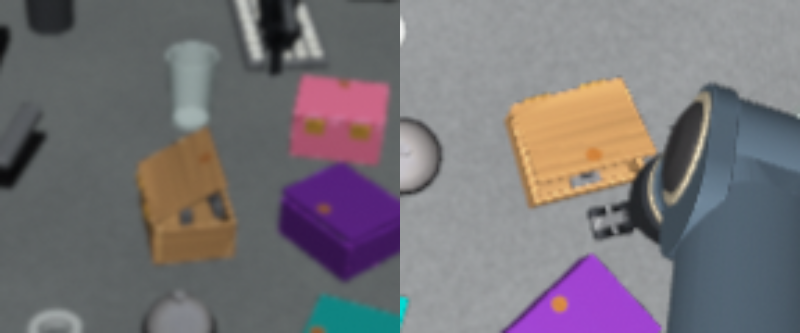

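```bash
python3 -c "
from h import *
to([.435,-.22,.15],.5)"
```

```text
t 5.25 pos [ 0.4323 -0.2199  0.2139] F [ 0.54 -0.08 -0.53] grip -0.002 z [-0.001  0.001 -1.   ] joints [ 0.55  0.19 -0.18  1.98  0.04  0.98 -1.  ]
d [0.013 0.004 0.32 ] w [-0.001  0.638  0.   ]
```

Emit:
send_rows([
  {"dx":0,"dy":0,"dz":0.02,"ax":0,"ay":0.09,"az":0,"hand":0},
  {"dx":0,"dy":0,"dz":0.06,"ax":0,"ay":0.2,"az":0,"hand":0},
  {"dx":0,"dy":0,"dz":0.12,"ax":0,"ay":0.31,"az":0,"hand":0},
  {"dx":0,"dy":0,"dz":0.18,"ax":0,"ay":0.42,"az":0,"hand":0},
  {"dx":0,"dy":0,"dz":0.24,"ax":0,"ay":0.52,"az":0,"hand":0},
  {"dx":0,"dy":0,"dz":0.3,"ax":0,"ay":0.6,"az":0,"hand":0},
  {"dx":0,"dy":0,"dz":0.32,"ax":0,"ay":0.638,"az":0,"hand":0},
  {"dx":0,"dy":0,"dz":0.32,"ax":0,"ay":0.638,"az":0,"hand":0},
])

```text
t: 6.25
tool_pos: [0.4315, -0.2203, 0.1498]
orientation: [0.963, 0.108, 0.246, -0.029]
contact_force: [-0.2, 0.1, -0.8]
grip_width: 0.003
```

```bash
python3 -c "
from h import *
to([.447,-.217,.09],.5)"
```

```text
t 6.25 pos [ 0.4315 -0.2203  0.1498] F [-0.23  0.08 -0.83] grip 0.003 z [ 0.467  0.108 -0.878] joints [ 0.91  0.18 -0.33  2.29 -0.77  0.44 -0.09]
d [-0.074  0.002  0.301] w [-0.001  0.    -0.003]
```

Emit:
send_rows([
  {"dx":-0.01,"dy":0,"dz":0.04,"ax":0,"ay":0,"az":0,"hand":0},
  {"dx":-0.02,"dy":0,"dz":0.09,"ax":0,"ay":0,"az":0,"hand":0},
  {"dx":-0.035,"dy":0,"dz":0.15,"ax":0,"ay":0,"az":0,"hand":0},
  {"dx":-0.05,"dy":0,"dz":0.2,"ax":0,"ay":0,"az":0,"hand":0},
  {"dx":-0.06,"dy":0,"dz":0.25,"ax":0,"ay":0,"az":0,"hand":0},
  {"dx":-0.07,"dy":0,"dz":0.29,"ax":0,"ay":0,"az":0,"hand":0},
  {"dx":-0.07,"dy":0,"dz":0.295,"ax":0,"ay":0,"az":0,"hand":0},
  {"dx":-0.07,"dy":0,"dz":0.295,"ax":0,"ay":0,"az":0,"hand":0},
])

```text
t: 7.25
tool_pos: [0.4477, -0.2169, 0.0923]
orientation: [0.963, 0.108, 0.246, -0.028]
contact_force: [-0.3, 0.2, 0.3]
grip_width: 0.0
```

```bash
python3 look.py 3; python3 -c "
from h import *
H=np.array([.574,-.188,0])
for a,z in((-.13,.09),(-.105,.09),(-.09,.1),(-.07,.12),(-.05,.135),(-.03,.145),(-.01,.15)):
    to(H+a*E_+[0,0,z],.5)" | grep -v '^t'; python3 -c "
from h import *
to([0,0,0])"
```

```text
d [-0.008 -0.001  0.01 ] w [ 0.001 -0.002 -0.   ]
d [ 0.101 -0.001  0.07 ] w [ 0.001 -0.002 -0.   ]
d [ 0.191 -0.001  0.062] w [ 0.001 -0.002 -0.   ]
d [ 0.327 -0.001  0.023] w [ 0.001 -0.002 -0.   ]
d [ 0.451 -0.001  0.005] w [ 0.001 -0.002 -0.   ]
d [ 0.562 -0.001  0.009] w [ 0.001 -0.002 -0.   ]
d [ 0.662 -0.001  0.035] w [ 0.001 -0.002 -0.   ]
t 7.35 pos [ 0.4478 -0.217   0.0926] F [-0.37 -0.31 -0.05] grip -0.003 z [ 0.469  0.106 -0.877] joints [ 0.95  0.33 -0.43  2.31 -0.92  0.27  0.08]
d [-1.924 -1.556 -0.528] w [ 0.001 -0.638 -0.   ]
```

View pics/c3.png

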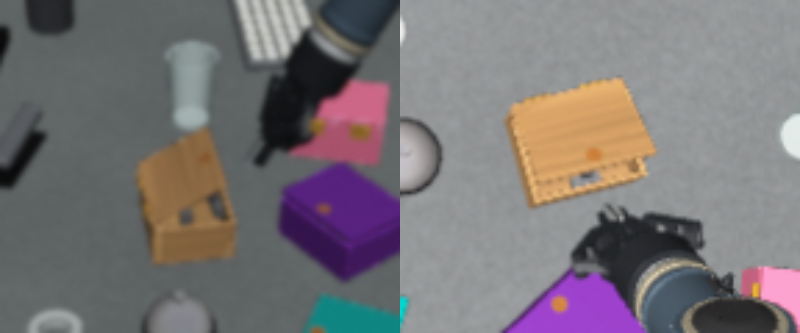

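Emit:
send_rows([
  {"dx":0.05,"dy":0,"dz":0.04,"ax":0,"ay":0,"az":0,"hand":0},
  {"dx":0.1,"dy":0,"dz":0.07,"ax":0,"ay":0,"az":0,"hand":0},
  {"dx":0.15,"dy":0,"dz":0.07,"ax":0,"ay":0,"az":0,"hand":0},
  {"dx":0.2,"dy":0,"dz":0.065,"ax":0,"ay":0,"az":0,"hand":0},
  {"dx":0.25,"dy":0,"dz":0.05,"ax":0,"ay":0,"az":0,"hand":0},
  {"dx":0.3,"dy":0,"dz":0.035,"ax":0,"ay":0,"az":0,"hand":0},
  {"dx":0.35,"dy":0,"dz":0.025,"ax":0,"ay":0,"az":0,"hand":0},
  {"dx":0.4,"dy":0,"dz":0.02,"ax":0,"ay":0,"az":0,"hand":0},
])

```text
t: 8.35
tool_pos: [0.5188, -0.2, 0.1274]
orientation: [0.963, 0.109, 0.246, -0.028]
contact_force: [-1.2, 0.2, -0.2]
grip_width: -0.006
```

```bash
python3 look.py 4; python3 -c "
from h import *
H=np.array([.574,-.188,0])
for a,z in((-.03,.145),(-.01,.15),(0.01,.145),(.02,.14),(.03,.135)):
    to(H+a*E_+[0,0,z],.3)"|grep -v '^t' ; python3 -c "
from h import *
to([0,0,0])"
```

```text
d [ 0.152  0.003 -0.013] w [ 0.001 -0.258  0.003]
d [0.252 0.003 0.013] w [ 0.001 -0.258  0.003]
d [0.328 0.003 0.083] w [ 0.001 -0.258  0.003]
d [0.36  0.003 0.129] w [ 0.001 -0.258  0.003]
d [0.391 0.003 0.175] w [ 0.001 -0.258  0.003]
t 8.45 pos [ 0.5198 -0.1999  0.128 ] F [-0.17  0.59 -0.35] grip -0.003 z [ 0.47   0.107 -0.876] joints [ 0.67  0.3  -0.24  2.19 -0.76  0.34 -0.21]
d [-2.33  -1.559 -0.553] w [ 0.001 -0.64   0.003]
```

View pics/c4.png

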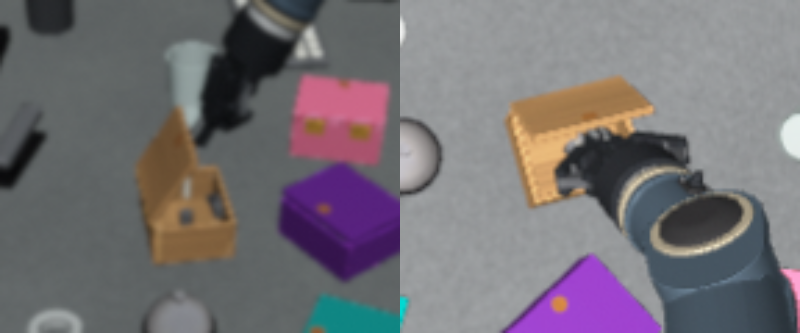

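Emit:
send_rows([
  {"dx":0.045,"dy":0,"dz":0.0,"ax":0,"ay":0,"az":0,"hand":0},
  {"dx":0.085,"dy":0,"dz":0.01,"ax":0,"ay":0,"az":0,"hand":0},
  {"dx":0.125,"dy":0,"dz":0.025,"ax":0,"ay":0,"az":0,"hand":0},
  {"dx":0.165,"dy":0,"dz":0.045,"ax":0,"ay":0,"az":0,"hand":0},
  {"dx":0.2,"dy":0,"dz":0.065,"ax":0,"ay":0,"az":0,"hand":0},
  {"dx":0.235,"dy":0,"dz":0.085,"ax":0,"ay":0,"az":0,"hand":0},
  {"dx":0.265,"dy":0,"dz":0.105,"ax":0,"ay":0,"az":0,"hand":0},
  {"dx":0.275,"dy":0,"dz":0.115,"ax":0,"ay":0,"az":0,"hand":0},
])

```text
t: 9.45
tool_pos: [0.58, -0.1866, 0.1374]
orientation: [0.962, 0.109, 0.25, -0.027]
contact_force: [-2.0, 4.2, 17.6]
grip_width: -0.0
```

```bash
python3 look.py 5; python3 -c "
from h import *
H=np.array([.574,-.188,0])
to(H+.006*E_+[0,0,.132],.5)"
```

```text
t 9.55 pos [ 0.5801 -0.1866  0.1375] F [ 0.41  3.44 13.87] grip 0.0 z [ 0.475  0.107 -0.873] joints [ 0.53  0.34 -0.18  2.09 -0.68  0.35 -0.37]
d [-0.015 -0.     0.023] w [ 0.002 -0.011  0.003]
```

View pics/c5.png

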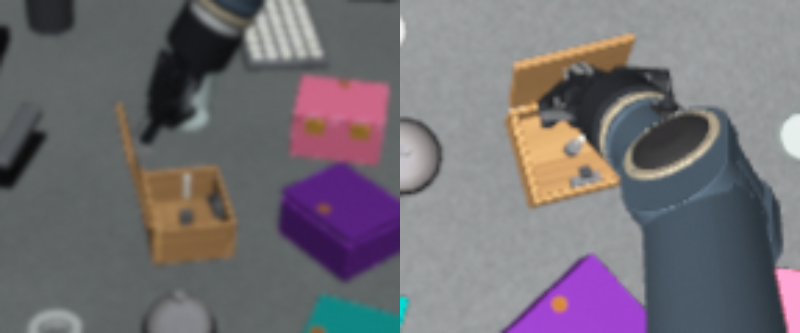

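Emit:
send_rows([
  {"dx":-0.01,"dy":0,"dz":-0.02,"ax":0,"ay":0,"az":0,"hand":0},
  {"dx":-0.02,"dy":0,"dz":-0.06,"ax":0,"ay":0,"az":0,"hand":0},
  {"dx":-0.04,"dy":0,"dz":-0.14,"ax":0,"ay":0,"az":0,"hand":0},
  {"dx":-0.06,"dy":0,"dz":-0.25,"ax":0,"ay":0,"az":0,"hand":0},
  {"dx":-0.08,"dy":0,"dz":-0.38,"ax":0,"ay":0,"az":0,"hand":0},
  {"dx":-0.1,"dy":0,"dz":-0.5,"ax":0,"ay":0,"az":0,"hand":0},
  {"dx":-0.1,"dy":0,"dz":-0.55,"ax":0,"ay":0,"az":0,"hand":0},
  {"dx":-0.1,"dy":0,"dz":-0.55,"ax":0,"ay":0,"az":0,"hand":0},
])

```text
t: 10.55
tool_pos: [0.507, -0.2036, 0.221]
orientation: [0.963, 0.108, 0.247, -0.027]
contact_force: [-0.0, 0.4, 0.0]
grip_width: -0.002
```

```bash
python3 look.py 6; python3 -c "
from h import *
to([.5,-.2,.2],.5)"
```

```text
t 10.65 pos [ 0.507  -0.2028  0.2198] F [-0.53  0.28  0.02] grip -0.001 z [ 0.468  0.108 -0.877] joints [ 0.57  0.14 -0.1   2.13 -0.59  0.56 -0.42]
d [-0.075 -0.022  0.072] w [-0.001 -0.001 -0.   ]
```

View pics/c6.png

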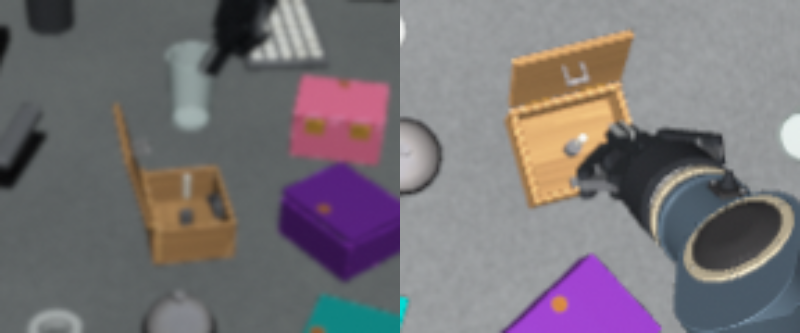

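```bash
python3 - <<'E'
from h import *
H=np.array([.574,-.188,0])
for k in range(3):
  for n in("top","side"):
    p,d=r.grab_frame(n);C=cloud(n,d)
    Q=C-H;a=Q@E_;b=Q@L_;z=C[...,2]
    m=(abs(b)<.045)&(a>-.02)&(a<.06)&(z>.075)&(z<.15)&(d>0)
    f=np.linalg.lstsq(np.c_[z[m],b[m],np.ones(m.sum())],a[m],rcond=None)[0]
    print(n,m.sum(),"angle",np.pi/2+np.arctan(f[0]))
E
python3 -c "
from h import *
p,d=r.grab_frame('top');C=cloud('top',d)
for q,o in (('large_box',.21),('bell',-.014),('tumbler',-.458),('punch',.466),('pencil_tray',.023),('tape_roll',.006)): print(q,[(x['point'].round(3) if hasattr(x['point'],'round') else np.round(x['point'],3)) for x in r.find_in('top',q)][:2])
print(r.state()['t'],r.state()['contact_force'])"
```

```text
top 384 angle 1.7892017824438198
side 63 angle 1.7013650661574147
top 402 angle 1.8186353587602773
side 66 angle 1.6970023943042434
top 402 angle 1.8178074617943696
side 69 angle 1.7175275474845773
large_box [array([0.522, 0.216, 0.081])]
bell [array([ 0.518, -0.015,  0.033])]
tumbler [array([ 0.535, -0.46 ,  0.068]), array([0.522, 0.213, 0.083])]
punch [array([0.48 , 0.467, 0.059]), array([0.821, 0.025, 0.007])]
pencil_tray [array([0.821, 0.023, 0.005])]
tape_roll [array([0.661, 0.009, 0.02 ]), array([ 0.536, -0.46 ,  0.069])]
11.3 [-0.36113005 -0.67321451 -0.55476664]
```

```bash
python3 -c "
from station import r
print(r.job_done())"
```

```text
the job is handed in; nothing more can be done
None
```

The small bamboo box is standing open, with its lid leaning back past upright. I handed the job in at about 11 s; the hand-in gives no verdict.

- **What I did:** I pressed the dot with the closed fingertips, which read about 4 N with the tip about 3 mm below the lid's resting height. I then lifted away; the next pictures showed the lid sprung ajar and untouched. With the tool tilted about 0.5 rad forward, I lifted the front edge, pushed the lid back and withdrew.
- **Lid:** It held still over three looks. The two cameras disagree on the angle: about 1.8 rad from the top camera and about 1.7 rad from the side camera, which had far fewer points. Both are above 1.6.
- **Other things:** The larger box's lid height still reads shut. The larger box, bell, tumbler, punch, tray and tape roll were re-found within about 5 mm of where they started. I only compared the small box by eye in the pictures, where it showed no shift.
- **Touching:** The arm was clear of everything, with the force reading within its usual noise.
- **Force at the end of the push:** There was a brief upward force of about 14–18 N on the tool, probably from the fingertip on the lid's catch staple. It was gone after I withdrew.

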